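# Select the orange filament and start the feed

## Task

On the filament selector, push the dial's yellow tab round with the fingertips, without pinching it, until it points squarely at the middle of the orange inlet and stays there; then press the green feed button down and let it spring back. Press the button only once the dial is set, and leave everything else on the table where it is.

Things in the scene. Friction and masses are not known exactly. Their poses are not given: they have to be found in the camera images.
- hub (a point): filament selector: a round black housing 236 mm across and 30 mm high, fixed to the table, four short brass fittings sticking out of its side to 140 mm from the axis; on it a grey metal dial 92 mm across (top 41 mm above the table, axis cap 45 mm) that turns about the vertical. This point is on the turning axis, at the top of the cap, 45 mm above the table; it turns with the dial
- tab_top (a point): middle of the top edge of the dial's yellow tab (black line along its top), 60 mm from the axis and 72 mm above the table. The tab is an upright blade 16 mm thick, with its length along the dial's radius: it runs from 36 to 76 mm from the axis and from 32 to 72 mm above the table. Outside the dial it overhangs the housing's flat top (30 mm). Nothing but the tab stands higher than 46 mm on the selector
- aim (a point): the point in line with the tab, 92 mm from the axis and 16 mm beyond the tab's outer end, 34 mm above the table: the place that the tab points at (turns with the dial); the inlets lie on the same 92 mm circle
- dial (a joint): angle of the dial, rad, positive anticlockwise from above, 0 in the neutral middle position, stops at -2.27 and 2.27. Held only by friction (about 0.12 N m, some 2 N at the tab): it has no spring or clicks and stays where it is left. The four inlets lie at about -1.92, -0.96, 0.96 and 1.92; which colour lies where changes. It starts near neutral
- inlet_orange: the orange inlet marker, a fixed round orange button 26 mm across and 8 mm high on top of the selector's housing, its top 38 mm above the table, its centre 92 mm from the dial's axis; origin at the centre of its underside
- inlet_blue: the blue inlet marker, a fixed round blue button 26 mm across and 8 mm high on top of the selector's housing, its top 38 mm above the table, its centre 92 mm from the dial's axis; origin at the centre of its underside
- inlet_white: the white inlet marker, a fixed round white button 26 mm across and 8 mm high on top of the selector's housing, its top 38 mm above the table, its centre 92 mm from the dial's axis; origin at the centre of its underside
- inlet_green: the green inlet marker, a fixed round green button 26 mm across and 8 mm high on top of the selector's housing, its top 38 mm above the table, its centre 92 mm from the dial's axis; origin at the centre of its underside
- feed_top (a point): centre of the top of the round green feed button, 32 mm across, on a grey console 100 x 90 mm and 35 mm high, fixed to the table beside the selector; this point is 57 mm above the table, and the black collar round the button (48 mm across) ends at 47 mm. It is pressed straight down; a spring brings it back
- feed (a joint): how far the feed button is pressed, m: 0 released, 0.006 fully down (about 5 N); it counts as pressed beyond 0.004
- spool: bystander, loose: small red filament spool with black flanges lying flat, 90 mm across, 32 mm high; origin under its middle
- bracket: bystander, loose: orange printed L bracket, 50 x 30 mm, 36 mm high; origin under its middle
- nozzle_block: bystander, loose: aluminium block 45 x 25 mm with three brass nozzles on top, 28 mm high; origin under its middle
- screwdriver: bystander, loose: screwdriver lying flat, about 200 mm long; origin under a point near mid-length
- scraper: bystander, loose: flat scraper lying down, 280 mm long, its handle 20 mm thick; origin under a point near mid-length
- cleaner: bystander, loose: white cleaner bottle with red cap, 56 mm across, 130 mm high; origin under its middle
- glue: bystander, loose: blue glue stick with yellow cap, 30 mm across, 90 mm high; origin under its middle
Things that resemble listed ones, but are neither listed nor needed, are in the scene too. Of the things like the part that bears feed_top, leave any that is purple; of the rest the smaller one is meant.

How it is judged:
By the outcome, as a careful person would: the job done as asked, in the order asked, and still so for the second after the job is handed in, with the robot touching nothing.
It also fails if it takes over 54 s, if anything falls off the work surface, if the arm or the gripper's body presses on something with over 40 N, if the wrist force passes 120 N, or if a joint passes its speed limit or range.

## Robot

A 6-joint arm with a two-finger parallel gripper is mounted at the origin on the work surface. World frame = base frame: x ahead of the robot, y to its left, z up, the work surface at z = 0. Lengths are in mm, angles in rad, forces in N, time in s.
With the tool pointing down it reaches from about 275 to 825 mm from the base axis. Payload 5.2 kg.
Tool frame: the origin (TCP) lies at the very end of the fingers, on their centre line; the grasp point (between the pads) lies 19 mm behind it; z points along the fingers, y is the direction in which the jaws open and shut (so a half turn about z gives the same grasp; the last joint's range is limited). The gripper opens to 93 mm and grips with 3 to 60 N. Pads are 15 mm wide; open, the fingers measure 128 mm over their backs; the gripper's body (75 mm by 188 mm) begins 65 mm behind the grasp point.
Start: joints at [-1.489, 0.259, 1.535, -0, 1.348, -0.203], TCP at [154.552, -527.843, 182.653] pointing down, gripper open.
Joint ranges: [-3.14, 3.14], [-0.91, 2.08], [0.19, 2.58], [-1.22, 4.36], [0.22, 2.71], [-3.12, 3.12]. Speed limits (rad/s): [2.57, 2.57, 3.14, 3.14, 3.14, 3.14].

## Interface

Orientations are given as [roll, pitch, yaw] about the fixed x, y, z axes, in that order (R = Rz(yaw) Ry(pitch) Rx(roll)).
In Python, from bench import robot gives the robot as it stands. The module is installed in compiled form; this text tells all that it offers. Calls block until the motion is done:
- robot.move_ptp(position, orientation): joint-space move of the TCP to a pose.
- robot.move_linear(position, ori=None, speed=150, f_stop=None): straight line of the TCP; ori=None keeps the orientation; speed is the mean speed in mm/s. With f_stop (N) it stops when the force on the tool has changed by that much, and returns True; else False.
- robot.move_j(angles): joint-space move.
- robot.move_gripper(opening): opening from 0.0 (shut) to 1.0 (fully open); the grip force is fixed at half the most; returns when the fingers have stopped.
- robot.sleep(seconds).
- robot.inverse_kinematics(position, orientation): joint angles nearest the present ones, or None.
- robot.get_image(name): name is "scene" or "top" or "wrist"; returns a dict with "img" (384x512x3 uint8, blue, green, red), "fovy" (degrees; the focal length in pixels is half the picture's height over the tangent of half this angle, whatever the lens; pixels are square), "cx", "cy" (the principal point, pixels), "k1" (the pictures are not rectified: a ray, as slopes to the right and down, at radius r is drawn at 1 + k1 r^2 times it, then the intrinsics apply), "eye" and "orientation" of the camera in the world. Camera axes: x right, y down, z forward; pixel columns grow to the right and rows downward; lengths in mm; the calibration is good to about 2 mm. A picture is of the moment at which its call begins. There is no depth.
A pose or a line that the arm cannot do raises robot.MotionError and nothing moves.
- robot.hand_in(): hands the job in, once; it reports no verdict.
Readings, each from a call of its own:
- robot.current_t(): time.
- robot.current_qpos(): joint angles.
- robot.current_joint_vel(): joint speeds.
- robot.current_joint_efforts(): joint torques, N m.
- robot.current_tcp_pos(): TCP position.
- robot.current_eef_rot(): TCP orientation.
- robot.current_contact_force(): force on the tool from outside, world axes, zero at the start.
- robot.current_ft_torque(): the same for the moment, N m.
- robot.current_gripper_width(): opening from 0.0 (shut) to 1.0 (fully open).
Only numpy, scipy, OpenCV 4.12 (cv2) and the standard library are available. Lean on these libraries where they do the work, as an engineer would, in place of code of your own. Each camera call takes 0.05 s, during which the arm holds its last target. There are 200 camera calls.

## Working session

There is one attempt and no reset: what is moved stays moved. The work goes in short steps, each a Python script; the robot and the scene stay as the last script left them, time stands still between calls to the robot, and variables do not carry over. Pictures are saved under pics/ and viewed, about 8 in all and at most 12, crops included, and the job is handed in when it is done.

```bash
mkdir -p pics
cat > h.py <<'E'
import numpy as np, cv2
from bench import robot
from scipy.spatial.transform import Rotation as R
def rot(o):
    o=np.asarray(o,float)
    return o if o.shape==(3,3) else (R.from_quat(o).as_matrix() if o.size==4 else R.from_euler('xyz',o).as_matrix())
def ray(c,u,v):
    f=192/np.tan(np.radians(c['fovy'])/2)
    K=np.array([[f,0,c['cx']],[0,f,c['cy']],[0,0,1]])
    d=np.array([(u-c['cx'])/f,(v-c['cy'])/f]); s=d.copy()
    for _ in range(30): s=d/(1+c['k1']*(s@s))
    return np.array(c['eye'],float),rot(c['orientation'])@np.array([s[0],s[1],1])
def onplane(c,u,v,z):
    e,d=ray(c,u,v); return e+d*(z-e[2])/d[2]
def tri(a,b):
    (e1,d1),(e2,d2)=a,b
    t=np.linalg.lstsq(np.c_[d1,-d2],e2-e1,rcond=None)[0]
    p,q=e1+t[0]*d1,e2+t[1]*d2; return (p+q)/2,np.linalg.norm(p-q)
def proj(c,P):
    f=192/np.tan(np.radians(c['fovy'])/2)
    p=rot(c['orientation']).T@(np.array(P,float)-np.array(c['eye'])); s=p[:2]/p[2]
    s=s*(1+c['k1']*(s@s)); return s*f+[c['cx'],c['cy']]
E
python3 - <<'E'
from h import *
for n in ("top","scene"):
    c=robot.get_image(n); print({k:v for k,v in c.items() if k!='img'})
    cv2.imwrite(f'pics/{n}0.png',cv2.resize(c['img'],(800,600),interpolation=cv2.INTER_CUBIC))
    np.save(f'{n}0.npy',c,allow_pickle=True)
E
```

```text
{'fovy': 56.70009898250382, 'cx': 257.7472364032807, 'cy': 192.82825356191208, 'k1': -0.030965932214976895, 'eye': array([ 373.56224852,    3.52544239, 1234.01463234]), 'orientation': array([-2.98351498e+00,  2.45065013e-04, -1.57457323e+00])}
{'fovy': 45.078209706984865, 'cx': 256.8575220289098, 'cy': 190.82429166438104, 'k1': -0.049539896100866954, 'eye': array([1190.40605293,  486.80807943, 1034.14437805]), 'orientation': array([-2.44677667e+00,  1.62596713e-03,  2.22966671e+00])}
```

View pics/top0.png

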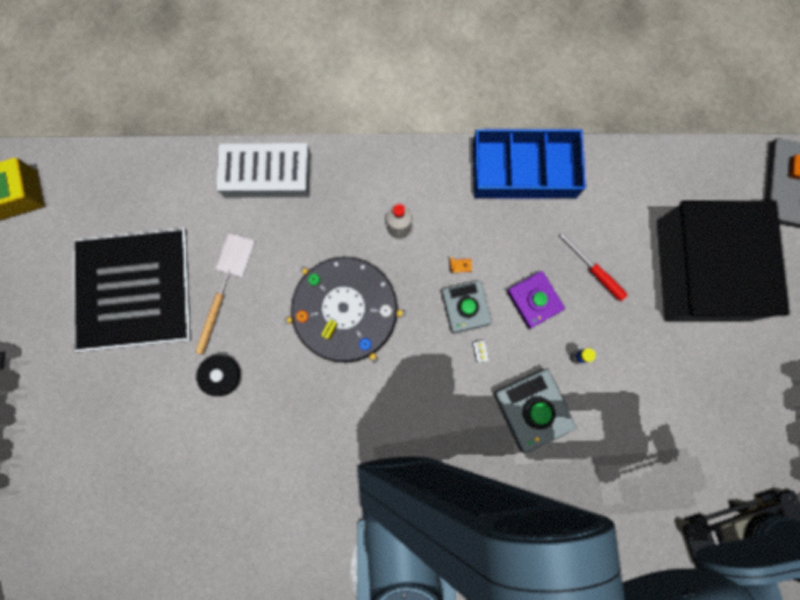

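View pics/scene0.png

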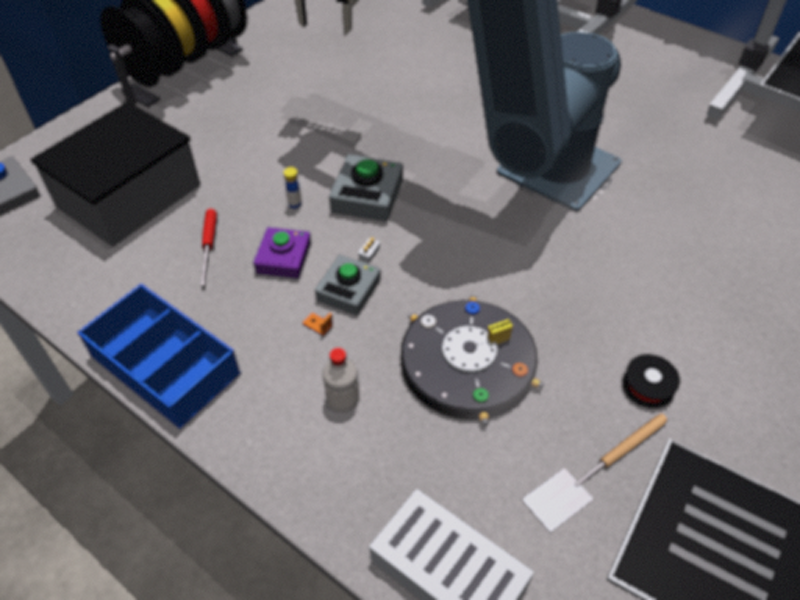

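Top view (800 px scale): selector (344,308), tab (329,328), orange inlet (301,316). Consoles with a green button: small grey (468,306), purple (540,299) and large grey (538,411). The small grey one fits, because purple is excluded and it is smaller than the other grey one. I'll measure it coarsely and then take wrist views.

Run:
```python
from h import *
T=np.load('top0.npy',allow_pickle=True).item();S=np.load('scene0.npy',allow_pickle=True).item()
s=.64
pts=dict(hub=((344,308),(471,347),45),orange=((301,316),(520,369),38),feed=((468,306),(348,271),57),tab=((329,328),(500,327),72))
for k,(a,b,z) in pts.items():
    a=np.array(a)*s;b=np.array(b)*s
    print(k,onplane(T,*a,z).round(),onplane(S,*b,z).round(),[np.round(x) for x in tri(ray(T,*a),ray(S,*b))])
h=onplane(T,344*s,308*s,45)
# stay off-tab, look from above, two places
for i,(dx,dy) in enumerate([(-70,-60),(-20,-60)]):
    robot.move_ptp([h[0]+dx,h[1]+dy,330],[np.pi,0,0 if 0 else robot.current_eef_rot()[2]] if i else [np.pi,0,0])
    c=robot.get_image('wrist'); np.save(f'w{i}.npy',c,allow_pickle=True)
    cv2.imwrite(f'pics/w{i}.png',c['img']); print(robot.current_t(),robot.current_tcp_pos(),robot.current_eef_rot(),c['eye'],robot.current_qpos())
cv2.imwrite('pics/w01.png',np.hstack([cv2.resize(cv2.imread(f'pics/w{i}.png'),(400,300)) for i in (0,1)]))
```

```text
hub [549. 130.  45.] [553. 139.  45.] [array([549., 134.,  36.]), np.float64(6.0)]
orange [533. 224.  38.] [536. 227.  38.] [array([533., 225.,  34.]), np.float64(1.0)]
feed [ 550. -137.   57.] [ 556. -129.   57.] [array([ 551., -136.,   48.]), np.float64(3.0)]
tab [503. 158.  72.] [506. 164.  72.] [array([502., 161.,  66.]), np.float64(3.0)]
2.6167 [479.00334081  69.4118313  329.70862447] [ 3.14143551e+00  5.62729455e-04 -1.17432867e-03] [557.67107429  68.33319728 532.45412919] [-8.68885160e-02  7.83312215e-02  1.40297426e+00 -2.05570373e-04
  1.66083439e+00  1.48506367e+00]
2.9833 [528.8095795   69.62452266 329.28143088] [-3.14149320e+00  1.89891435e-03 -2.01731330e-03] [608.5654495   68.11906374 531.47129735] [-7.83133132e-02  1.74284606e-01  1.29299016e+00 -4.58249185e-05
  1.67621886e+00  1.49449564e+00]
```

View pics/w01.png

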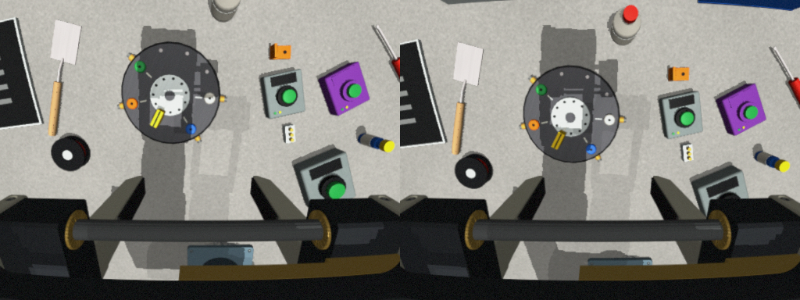

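```bash
cat >> h.py <<'E'
HSV=dict(orange=((8,120,120),(18,255,255)),yellow=((22,110,70),(33,255,255)),blue=((100,110,80),(118,255,255)),green=((50,90,60),(85,255,255)))
def blob(c,col,near,rad=14,mn=15):
    hsv=cv2.cvtColor(c['img'],cv2.COLOR_BGR2HSV); m=cv2.inRange(hsv,*HSV[col])
    k=np.zeros_like(m); cv2.circle(k,tuple(int(round(x)) for x in near),rad,255,-1); m&=k
    n,l,s,ce=cv2.connectedComponentsWithStats(m)
    if n<2: return None
    i=1+np.argmax(s[1:,4]); 
    co=cv2.findContours((l==i).astype(np.uint8),cv2.RETR_EXTERNAL,cv2.CHAIN_APPROX_NONE)[0][0]
    f=cv2.fitEllipse(co) if len(co)>=5 else None
    return ce[i],s[i,4],f,(l==i)
E
python3 - <<'E'
from h import *
W=[np.load(f'w{i}.npy',allow_pickle=True).item() for i in (0,1)]
T=np.load('top0.npy',allow_pickle=True).item();S=np.load('scene0.npy',allow_pickle=True).item()
W+=[T,S]
appr=dict(orange=(533,224,38),feed=(551,-136,57))
hub=np.array([549,132.]);v=np.array([533-549,224-132.]);a0=np.arctan2(v[1],v[0]);print('a orange',a0)
for k in (0,1):
  c=W[k]
  for n,col,ang,z in(('orange','orange',a0,38),('green','green',a0-.96,38),('blue','blue',a0+1.92-.0+.96*0,38)):
    p=[*(hub+92*np.array([np.cos(ang),np.sin(ang)])),z]
    b=blob(c,col,proj(c,p),14)
    if b: print(k,n,b[0].round(1),b[1],np.round(b[2][0],1),onplane(c,*b[2][0],38).round(1))
    else: print(k,n,'none',proj(c,p))
  # housing rim top z=30: dark ellipse
  g=cv2.cvtColor(c['img'],cv2.COLOR_BGR2GRAY)
rs=[]
for k,c in enumerate(W):
  b=blob(c,'green',proj(c,appr['feed']),16); rs.append(ray(c,*b[2][0])); print('feed',k,b[1],np.round(b[2],1)[0] if 0 else b[2],onplane(c,*b[2][0],57).round(1))
print(tri(rs[0],rs[1]),tri(rs[1],rs[3]),tri(rs[2],rs[3]),tri(rs[0],rs[3]))
c=W[1];x,y=proj(c,[549,132,40]);x=int(x);y=int(y)
A=cv2.resize(c['img'][y-70:y+70,x-70:x+70],(500,500),interpolation=cv2.INTER_CUBIC)
x2,y2=map(int,proj(c,[560,-160,50]))
B=cv2.resize(c['img'][max(0,y2-60):y2+110,x2-60:x2+42],(300,500),interpolation=cv2.INTER_CUBIC)
print(x,y,x2,y2);cv2.imwrite('pics/crop.png',np.hstack([A,B]))
E
```

```text
a orange 1.7429871413178357
0 orange [168.7 132.2] 166 [168.7 132.2] [534.  222.6  38. ]
0 green [178.9  84.9] 178 [178.9  84.9] [615.2 198.2  38. ]
0 blue [243.8 164.8] 144 [243.8 164.8] [473.2  85.7  38. ]
1 orange [170.8 159.5] 153 [170.8 159.5] [534.1 222.6  38. ]
1 green [180.4 114.3] 167 [180.4 114.3] [615.5 198.5  38. ]
1 blue [244.1 190.5] 141 [244.1 190.5] [473.5  85.6  38. ]
feed 0 293 ((369.7636413574219, 122.88996887207031), (17.593008041381836, 19.309118270874023), 39.928165435791016) [ 551.3 -136.4   57. ]
feed 1 269 ((367.0648498535156, 151.28216552734375), (16.74762725830078, 18.599809646606445), 43.941104888916016) [ 551.5 -136.6   57. ]
feed 2 92 ((299.5459899902344, 195.73780822753906), (9.553877830505371, 10.405566215515137), 169.41085815429688) [ 550.8 -136.7   57. ]
feed 3 88 ((222.417724609375, 172.8957977294922), (8.24445629119873, 11.452747344970703), 86.6436767578125) [ 554.8 -131.2   57. ]
(array([ 551.27191759, -137.33459254,   55.10945482]), np.float64(0.1566800075704887)) (array([ 550.03808136, -138.01799174,   49.35060778]), np.float64(3.6777390847275555)) (array([ 551.08291633, -136.45691066,   50.48434927]), np.float64(2.481521751366746)) (array([ 550.70739653, -137.27327934,   50.59997615]), np.float64(3.669918080491513))
218 151 378 146
```

View pics/crop.png

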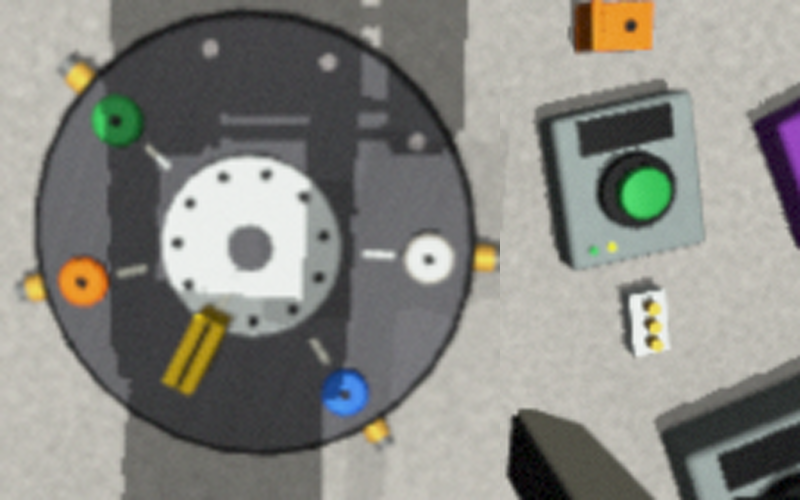

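```bash
cat >> h.py <<'E'
from scipy.optimize import least_squares
def axis(P):
    return least_squares(lambda q:[np.hypot(*(p[:2]-q))-92 for p in P],[549,132]).x
def tabdir(c,hub,th,z=72):
    p=proj(c,[hub[0]+60*np.cos(th),hub[1]+60*np.sin(th),z])
    b=blob(c,'yellow',p,35); m=b[3].astype(np.uint8)
    m=cv2.morphologyEx(m|0,cv2.MORPH_CLOSE,np.ones((5,5),np.uint8))
    ys,xs=np.nonzero(m); Q=np.array([onplane(c,x,y,z)[:2] for x,y in zip(xs,ys)])
    ce=Q.mean(0); w,v=np.linalg.eigh(np.cov((Q-ce).T)); d=v[:,1]; d=d*np.sign(d@(ce-hub))
    return ce,np.arctan2(*(ce-hub)[::-1]),np.arctan2(d[1],d[0]),len(Q),np.hypot(*(ce-hub))
E
python3 - <<'E'
from h import *
for k in (0,1):
  c=np.load(f'w{k}.npy',allow_pickle=True).item()
  P=[]
  for n,p in(('orange',(534,222.6,38)),('green',(615,198,38)),('blue',(473,86,38))):
    P.append(onplane(c,*blob(c,n,proj(c,p),14)[2][0],38))
  h=axis(P); a=[np.arctan2(*(p[:2]-h)[::-1]) for p in P]
  print(h,a,[np.hypot(*(p[:2]-h)) for p in P],tabdir(c,h,2.6))
E
```

```text
[551.96983633 132.24283815] [np.float64(1.7672071783064836), np.float64(0.8064305795447219), np.float64(-2.607526767032819)] [np.float64(92.16901147357744), np.float64(91.40720354747543), np.float64(91.48504489870353)] (array([502.78959606, 158.30475345]), np.float64(2.6542914144739878), np.float64(2.6307942084831284), 275, np.float64(55.65895671767095))
[552.32201995 132.26568511] [np.float64(1.7701712113934025), np.float64(0.8093523589444613), np.float64(-2.6072388912669378)] [np.float64(92.14397436858228), np.float64(91.49926711571675), np.float64(91.56541334285853)] (array([504.37150181, 158.28813   ]), np.float64(2.6443761738075944), np.float64(2.61716933206426), 251, np.float64(54.55657455337776))
```

```bash
cat >> h.py <<'E'
HUB=np.array([552.15,132.25])
def fp(th,d,z,r=62):
    u=np.array([np.cos(th),np.sin(th)]);t=np.array([-u[1],u[0]])
    return [*(HUB+r*u+d*t),z],[np.pi,0,th-np.pi/2]
def look(th,tag,z=190):
    # put the wrist camera over the tab/inlet, in the tab's plane
    yaw=th-np.pi/2+0.0; x=np.array([np.cos(yaw),np.sin(yaw)])
    p=HUB+65*np.array([np.cos(th),np.sin(th)])-80*x
    robot.move_ptp([*p,z],[np.pi,0,yaw]); robot.sleep(.3)
    c=robot.get_image('wrist'); np.save(tag+'.npy',c,allow_pickle=True); cv2.imwrite(f'pics/{tag}.png',c['img']); return c
E
cat > meas.py <<'E'
from h import *
def meas(c,th,tag=None):
    P=onplane(c,*blob(c,'orange',proj(c,[534,222.6,38]),25)[2][0],38)
    g=cv2.cvtColor(c['img'],cv2.COLOR_BGR2GRAY)
    print('orange',P.round(1),'ang',np.arctan2(*(P[:2]-HUB)[::-1]).round(4),'tab',tabdir(c,HUB,th),'t',robot.current_t())
E
python3 - <<'E'
from meas import *
robot.move_gripper(0)
th=2.64
p,o=fp(th,36,130); robot.move_ptp(p,o)
p,o=fp(th,36,52); robot.move_linear(p,o,speed=100)
f0=robot.current_contact_force()
p,o=fp(th,15.5,52); robot.move_linear(p,o,speed=50)
for th in np.arange(2.54,1.96,-.1):
    p,o=fp(th,15.5,52); robot.move_linear(p,o,speed=60)
print(th,robot.current_contact_force()-f0,robot.current_tcp_pos(),p)
p,o=fp(th,36,52); robot.move_linear(p,o,speed=80)
p,o=fp(th,36,130); robot.move_linear(p,o,speed=150)
c=look(th,'a0'); meas(c,th)
E
```

```text
2.0399999999999996 [-0.34602579  0.11201956 -0.12873228] [510.07379806 180.28433664  51.9475396 ] [np.float64(510.29018385748606), np.float64(180.54084584592542), 52]
orange [534.  223.1  38. ] ang 1.7684 tab (array([505.34373452, 161.11042625]), np.float64(2.5890615119897067), np.float64(2.4842070612043394), 410, np.float64(54.98864147959639)) t 10.2083
```

View pics/a0.png

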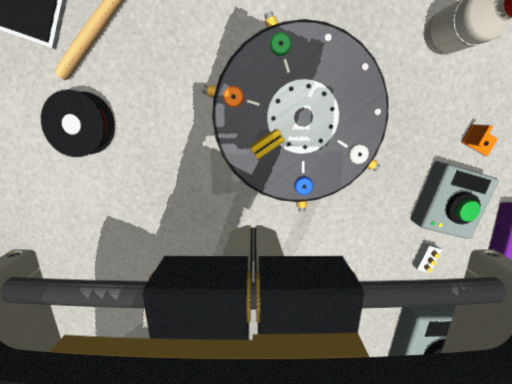

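The tab sits near (268,145) with the hub at (304,117), so it has barely moved, although the fingertip's path should have swept through it. I'll check where the fingertips really are.

Run:
```python
from meas import *
a=np.load('a0.npy',allow_pickle=True).item()
t=robot.current_tcp_pos(); print(t,robot.current_eef_rot(),'tcp in a0',proj(a,t), 'gw',robot.current_gripper_width())
for th in (2.5,2.6,2.7): print(th,[proj(a,[HUB[0]+r*np.cos(th),HUB[1]+r*np.sin(th),72]).round(1) for r in (36,60,76)])
W=[np.load(f'w{i}.npy',allow_pickle=True).item() for i in (0,1)]
# go to contact pose start side, look with the scene camera
th=2.64
p,o=fp(th,36,130); robot.move_ptp(p,o)
p,o=fp(th,36,52); robot.move_linear(p,o,speed=100)
s=robot.get_image('scene'); w=robot.get_image('wrist'); print(proj(s,robot.current_tcp_pos()),proj(w,robot.current_tcp_pos()))
x,y=map(int,proj(s,[*HUB,40]))
A=cv2.resize(s['img'][y-60:y+60,x-60:x+60],(480,480),interpolation=cv2.INTER_CUBIC)
B=cv2.resize(a['img'][110:190,230:310],(320,320),interpolation=cv2.INTER_CUBIC)
B=np.vstack([B,np.zeros((160,320,3),np.uint8)])
cv2.imwrite('pics/dbg.png',np.hstack([A,B])); print(x,y); np.save('s1.npy',s,allow_pickle=True)
```

```text
[451.17350491 154.08274474 188.89025263] [-3.14080132e+00  1.96234488e-03  4.69291182e-01] tcp in a0 [251.65016362 217.78993393] gw 0.006813175952228321
2.5 [array([280.2, 130.3]), array([261.8, 139.5]), array([249.7, 145.6])]
2.6 [array([281.6, 133.1]), array([264.2, 144. ]), array([252.8, 151.1])]
2.7 [array([283.3, 135.6]), array([267. , 148.1]), array([256.4, 156.3])]
[313.75038436 201.84443926] [251.91487773 217.13601099]
299 221
```

View pics/dbg.png

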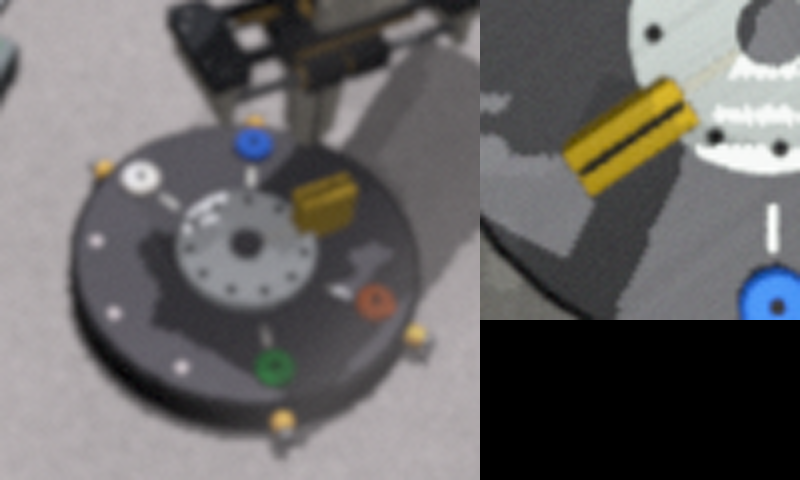

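The tab (crop (325,200)) is untouched, and the fingertip appears to sit higher than its nominal 52 mm. I'll measure the tip height with a gentle touch on the flat housing beside the tab.

Run:
```python
from meas import *
p=robot.current_tcp_pos(); print(p, robot.current_contact_force(),robot.current_t())
print(robot.move_linear([p[0],p[1],33],None,speed=40,f_stop=3), robot.current_tcp_pos(),robot.current_contact_force())
print(robot.move_linear([p[0],p[1],22],None,speed=12,f_stop=3), robot.current_tcp_pos(),robot.current_contact_force())
q=robot.current_tcp_pos(); w=robot.get_image('wrist'); s=robot.get_image('scene')
np.save('w2.npy',w,allow_pickle=True); np.save('s2.npy',s,allow_pickle=True)
robot.move_linear([p[0],p[1],q[2]+15],None,speed=60); print(robot.current_tcp_pos(),robot.current_t())
x,y=map(int,proj(s,[*HUB,40]))
A=cv2.resize(s['img'][y-70:y+30,x-50:x+50],(400,400),interpolation=cv2.INTER_CUBIC)
u,v=map(int,proj(w,q)); print(u,v)
B=cv2.resize(w['img'][v-60:v+40,u-50:u+50],(400,400),interpolation=cv2.INTER_CUBIC)
cv2.imwrite('pics/dbg2.png',cv2.convertScaleAbs(np.hstack([A,B]),alpha=1.6,beta=15)); print(x,y)
```

```text
[481.20700731 130.58197995  52.80330872] [ 0.07404057  0.46423052 -0.10952926] 11.9083
False [481.11425261 130.55079235  32.77733368] [ 0.08464271 -0.24040932  0.07091491]
False [481.28278869 130.58090918  22.05619984] [-0.60035635 -0.11828085 -0.72064526]
[481.81395694 130.60364774  37.77772701] 14.1
251 217
299 221
```

View pics/dbg2.png

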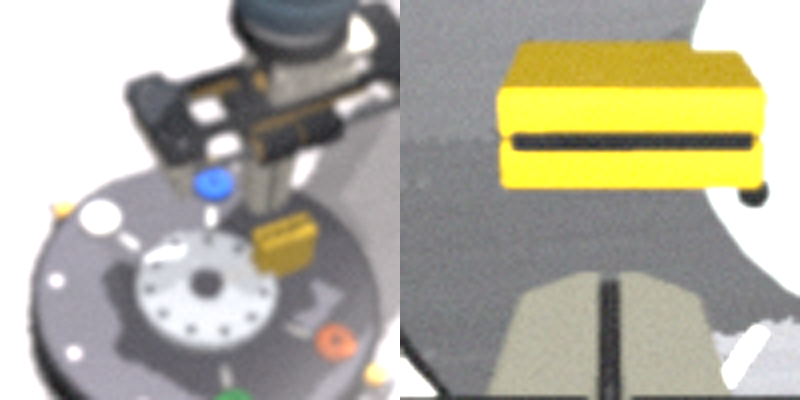

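Run:
```python
from meas import *
w=np.load('w2.npy',allow_pickle=True).item();s=np.load('s2.npy',allow_pickle=True).item()
print(tri(ray(w,253.5,225),ray(s,314.5,204)))
q=[481.28,130.58,22.06]
for dz in (0,5,10,15,20,25): print(dz,proj(w,[q[0],q[1],q[2]+dz]).round(1),proj(s,[q[0],q[1],q[2]+dz]).round(1))
```

```text
(array([484.8996687 , 135.13818626,  51.18856396]), np.float64(1.046358218763995))
0 [251.9 217.1] [312.7 208.8]
5 [251.9 219.4] [312.9 207.7]
10 [251.9 221.7] [313.  206.6]
15 [251.8 224.2] [313.2 205.4]
20 [251.8 226.8] [313.4 204.3]
25 [251.8 229.5] [313.5 203.2]
```

Run:
```python
from meas import *
p=robot.current_tcp_pos()
robot.move_linear([p[0],p[1],22],None,speed=40)
print(robot.move_linear([p[0],p[1],3],None,speed=10,f_stop=3), robot.current_tcp_pos(),robot.current_contact_force())
q=robot.current_tcp_pos()
robot.move_linear([p[0],p[1],q[2]+14],None,speed=60); print(robot.current_tcp_pos(),robot.current_t())
```

```text
False [481.84358859 130.60234256   3.03477604] [ 0.90393461 -0.11957749 -1.40419706]
[482.47106431 130.63580627  17.76467531] 17.0583
```

Run:
```python
from meas import *
p=robot.current_tcp_pos()
robot.move_linear([p[0],p[1],4],None,speed=40)
print(robot.move_linear([p[0],p[1],-8],None,speed=10,f_stop=3), robot.current_tcp_pos(),robot.current_contact_force(),robot.current_t())
c=robot.get_image('wrist');s=robot.get_image('scene');np.save('w3.npy',c,allow_pickle=True)
x,y=map(int,proj(s,[*HUB,40]))
A=cv2.resize(s['img'][y-70:y+30,x-50:x+50],(400,400),interpolation=cv2.INTER_CUBIC)
B=cv2.resize(c['img'][150:290,180:320],(400,400),interpolation=cv2.INTER_CUBIC)
cv2.imwrite('pics/dbg3.png',cv2.convertScaleAbs(np.hstack([A,B]),alpha=1.4,beta=15))
```

```text
True [482.3926374  130.64032109  -5.7297283 ] [-0.62337263 -0.10270685  4.8666152 ] 18.4417
```

View pics/dbg3.png

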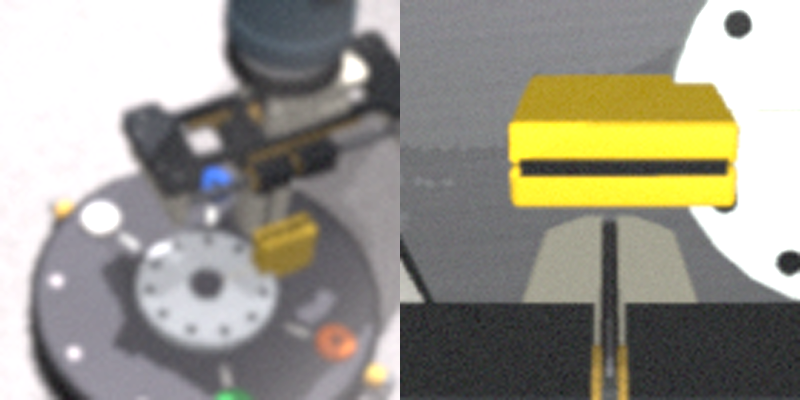

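Contact came at reading −5.7, which means the shut fingertips end about 36 mm above the nominal TCP. That is why the first sweep passed over the tab. I'll push at reading 11, where the tips are near 46 mm, and stop short to check.

Run:
```python
from meas import *
Z=11
p,o=fp(2.64,36,Z,66); robot.move_linear([*robot.current_tcp_pos()[:2],Z],None,speed=80); robot.move_linear(p,o,speed=80)
f0=robot.current_contact_force()
p,o=fp(2.64,15.5,Z,66); robot.move_linear(p,o,speed=50); print(robot.current_contact_force()-f0)
for th in np.arange(2.44,1.96,-.12):
    p,o=fp(th,15.5,Z,66); robot.move_linear(p,o,speed=50); print(round(th,2),(robot.current_contact_force()-f0).round(1))
print(robot.current_tcp_pos(),p)
p,o=fp(th,36,Z,66); robot.move_linear(p,o,speed=80)
p,o=fp(th,36,110); robot.move_linear(p,o,speed=200)
c=look(th,'a1',150); meas(c,th)
```

```text
[-1.01655353 -0.37314984 -0.52851593]
2.44 [-0.1  0.2 -1.3]
2.32 [-1.8 -0.6 -0.6]
2.2 [-1.9  0.1 -0.9]
2.08 [-2.1 -0.4 -1.4]
[506.37787197 182.28287077  10.9304892 ] [np.float64(506.44262006356576), np.float64(182.32080406131354), 11]
orange [533.8 223.3  38. ] ang 1.7701 tab (array([525.74202867, 183.41204032]), np.float64(2.0472908634439873), np.float64(2.0466073613212754), 642, np.float64(57.57547498093952)) t 22.8333
```

View pics/a1.png

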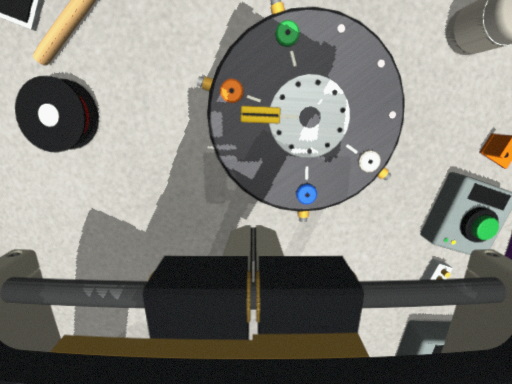

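The dial now follows the finger: commanded 2.08 gave a tab angle of 2.047, with both estimates agreeing, and orange is at 1.769. In the picture the tab is at (260,114) and orange at (232,90). Next is the final push.

Run:
```python
from meas import *
Z=11
p,o=fp(2.06,40,110,66); robot.move_ptp(p,o)
p,o=fp(2.06,40,Z,66); robot.move_linear(p,o,speed=130)
p,o=fp(2.06,20,Z,66); robot.move_linear(p,o,speed=60)
for th in (1.95,1.86,1.802):
    p,o=fp(th,15.5,Z,66); robot.move_linear(p,o,speed=40)
print(robot.current_tcp_pos(),p)
p,o=fp(th,36,Z,66); robot.move_linear(p,o,speed=80)
p,o=fp(th,36,110); robot.move_linear(p,o,speed=200)
c=look(1.77,'a2',150); meas(c,1.77)
h=axis([onplane(c,*blob(c,n,proj(c,q),14)[2][0],38) for n,q in(('orange',(534,222.6,38)),('green',(615,198,38)),('blue',(473,86,38)))])
print('axis',h)
# cap: dark disc in the middle of the grey dial, on z=45
u,v=proj(c,[*HUB,45]); g=cv2.cvtColor(c['img'],cv2.COLOR_BGR2GRAY)
x,y=int(u)-18,int(v)-18; cr=g[y:y+37,x:x+37]
_,m=cv2.threshold(cr,0,255,cv2.THRESH_BINARY_INV+cv2.THRESH_OTSU)
n,l,s,ce=cv2.connectedComponentsWithStats(m); i=l[18,18]; print('cap',onplane(c,*(ce[i]+[x,y]),45),s[i])
```

```text
[521.65905002 192.89197537  10.86878357] [np.float64(521.9385791102399), np.float64(192.94200975269948), 11]
orange [534.  223.3  38. ] ang 1.7679 tab (array([541.11098174, 188.5831252 ]), np.float64(1.7643039123029052), np.float64(1.7544090526820937), 657, np.float64(57.40453744497007)) t 27.3083
axis [552.01248026 132.81399409]
cap [551.39369814 133.14679131  45.        ] [  7   9  22  22 366]
```

Dial set: the tab is at 1.764 and orange at 1.768, a difference of about 0.4 mm at the inlet circle. Now I'll press the button of the small grey console.

Run:
```python
from meas import *
X,Y=551.3,-136.7
robot.move_linear([*robot.current_tcp_pos()[:2],170],None,speed=150)
robot.move_ptp([X,Y,110],[np.pi,0,0]); robot.move_linear([X,Y,40],None,speed=120); robot.sleep(.2)
f0=robot.current_contact_force(); z=30
print(robot.current_tcp_pos(),robot.move_linear([X,Y,28],None,speed=40,f_stop=6),robot.current_tcp_pos())
hit=robot.move_linear([X,Y,10],None,speed=12,f_stop=12)
print(hit,robot.current_tcp_pos(),robot.current_contact_force()-f0)
robot.sleep(.3); print(robot.current_tcp_pos(),robot.current_contact_force()-f0,robot.current_t())
s=robot.get_image('scene'); w=robot.get_image('wrist')
x,y=map(int,proj(s,[X,Y,50])); 
A=cv2.resize(s['img'][y-50:y+50,x-50:x+50],(400,400),interpolation=cv2.INTER_CUBIC)
B=cv2.resize(w['img'][130:290,180:340],(400,400),interpolation=cv2.INTER_CUBIC)
cv2.imwrite('pics/press.png',np.hstack([A,B]))
```

```text
[ 552.01935943 -137.00004018   40.9859641 ] False [ 550.94533635 -136.57606505   27.53315333]
True [ 551.35196318 -136.7099045    15.295181  ] [0.18287845 1.1020608  5.97353626]
[ 551.3909783  -136.72498313   15.31355204] [-0.9053192   0.51706622  5.61474148] 31.5917
```

View pics/press.png

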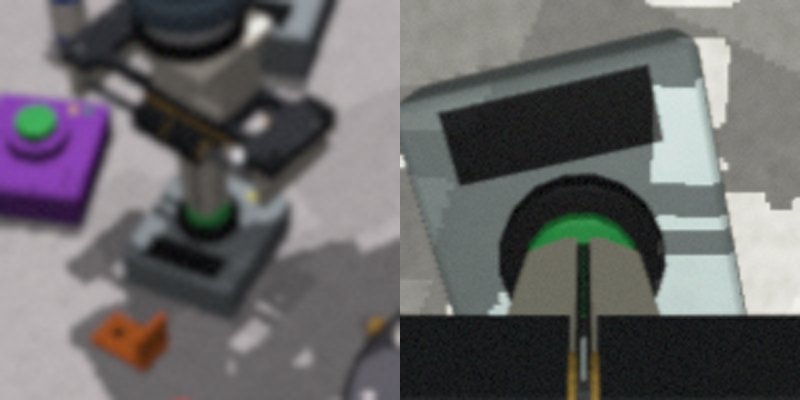

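The fingers rest centrally on the green button and have stopped at reading 15.3. That puts the tips at 51 mm, 6 mm below the released height, at about 5.6 N, so the button is fully down. Next I release it and re-check both the dial and the button.

Run:
```python
from meas import *
X,Y=551.3,-136.7
robot.move_linear([X,Y,40],None,speed=40); robot.move_linear([X,Y,150],None,speed=150)
f=robot.current_contact_force()
c=look(1.77,'a3',170); meas(c,1.77)
robot.move_ptp([480,0,300],[np.pi,0,0]); robot.sleep(.3)
w=robot.get_image('wrist'); t=robot.get_image('top'); s=robot.get_image('scene'); print('force',robot.current_contact_force(),robot.current_t())
b=blob(w,'green',proj(w,[551,-136,57]),20); print('feed',onplane(w,*b[2][0],57),b[2])
A=cv2.resize(c['img'][60:260,130:330],(400,400)); B=cv2.resize(t['img'],(400,300)); B=np.vstack([B,np.zeros((100,400,3),np.uint8)])
cv2.imwrite('pics/end.png',np.hstack([A,B]))
```

```text
orange [534.  223.1  38. ] ang 1.7676 tab (array([541.00656344, 188.87706392]), np.float64(1.7650999942950527), np.float64(1.7498081401691477), 564, np.float64(57.713088175473786)) t 34.9583
force [-0.26422045  0.96836068 -0.24638223] 36.3
feed [ 551.44569967 -136.50740036   57.        ] ((336.7483825683594, 123.1994857788086), (19.317489624023438, 20.577619552612305), 43.01252746582031)
```

View pics/end.png

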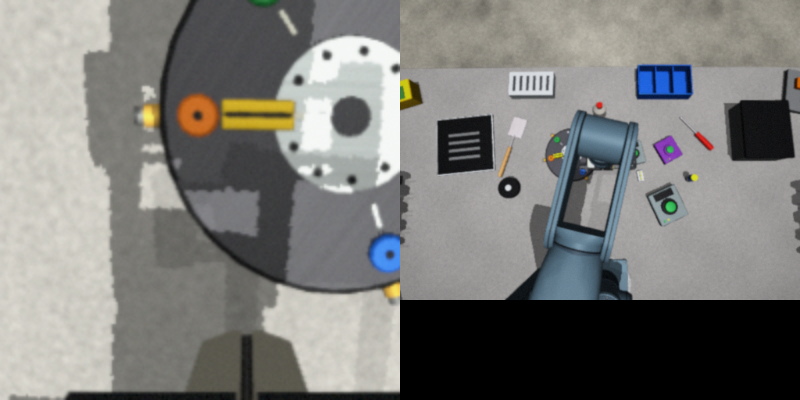

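```bash
python3 -c "
from bench import robot
robot.hand_in(); print(robot.current_t())"
```

```text
the job is handed in; nothing more can be done
the job is handed in; nothing more can be done
```

I pushed the dial clockwise with the shut fingertips until the yellow tab pointed at the orange inlet. Then I pressed the green button on the small grey console once, let it spring back, moved clear and handed in at about 36 s.

**Dial:** After the press, the tab's centre lay at 1.765 rad and the orange inlet at 1.768 rad. That is about 0.3 mm apart at the inlet circle. The tab's long axis read 1.750 rad, which disagrees by 0.018 rad. I put that down to one of the tab's sides showing in the mask, but did not confirm it.

**Button:** The fingers stopped about 6 mm down at about 5.6 N, which is full travel. Afterwards the button was seen in its original place, but I inferred that it sprang back and did not measure its height. In the last top view, the loose things not hidden by the arm looked unmoved.

**What went wrong:** My first sweep passed over the tab without moving it. The shut fingertips ended about 36 mm above the stated tool point, not at it. I found this by touching the housing gently beside the tab (about 5 N) and corrected the height for both the push and the press. The height from the scene camera also disagreed (about 50 mm for the button top against 57 mm in the text). I used the wrist views instead, which gave 55 mm.

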